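# Dock the test cassette and draw it home with its latch

### The job

Slide the blue test cassette, brass contact edge first, into the slot of the docking station until it meets the sprung contacts. Then hook the latch's steel loop over the keeper on top of the cassette and swing the red lever over until it lies flat past centre, so that the cassette is drawn fully home; let go and leave the other things on the bench where they are.

Things in the scene. Friction and masses are not known exactly. Their poses are not given: they have to be found in the camera images.
- dock: Docking station fixed to the bench: grey base plate 235 x 82 mm (x = -110 to 125), its top at z = 8 mm the bed on which the cassette slides; aluminium slot housing on it, 112 long, 92 wide, top at z = 42 mm. Origin on the bench under the centre of the slot's mouth; x is the way the cassette goes in, y across, z up.
- slot_mouth (a point): Centre of the slot's mouth, 20 mm above the bench; axes as the dock's. Slot 67 mm wide, 24.5 mm high (from the bed, dock z = 8, to z = 32.5 mm). Two flared guides, 18 mm high, stand 25 mm out in front of it and open to about 74 mm.
- contact_block (a joint): Travel (m) of the sprung contact block inside the slot. It meets the cassette's front edge 66 mm past the mouth and gives up to 11 mm: 6 N to start, 1.2 N more for each mm, damped. A cassette only pushed in springs back to first touch, or a few mm short; the latch alone holds it home, block pressed in about 5 to 6 mm.
- cassette_grip (a point): Centre of the black upright grip fin on the loose blue cassette: fin 30 mm long, 12 mm thick, 28 mm high, on the cassette's top; grasp it across its thickness. Point 36 mm above the underside. Axes are the cassette's: x lengthwise to its brass front edge, z up. At first touch of the contact block it is at dock x = -91 mm, drawn home about x = -85 mm, z = 44 mm.
- cassette_front (a point): Centre of the cassette's brass front edge, half-way up, 157 mm ahead of the fin's centre. The cassette is a smooth slab 177 x 64 x 22 mm, 0.24 to 0.39 kg, its rear edge 20 mm behind the fin's centre. It lies flat on the bench at first.
- keeper_seat (a point): Where the hooked bar lies: notch of the steel keeper on the cassette, 46 mm ahead of the fin's centre, 13.5 mm above the cassette's top. The keeper plate, 22 mm wide, 23 mm high, has its rear face 3.5 mm ahead (+x) of here and a lip 5 mm thick that overhangs 4 mm rearward above here. The bar goes down behind the lip (centre at least 4 mm behind this point), then forward under it.
- loop_bar (a point): Centre of the cross bar (round, 7 mm thick) of the latch's steel loop, 114 mm from the loop's pivot on the lever. The loop's two side rods are 40 mm apart and pass left and right of the keeper. The bar moves in the dock's x-z plane.
- loop_tab (a point): Grip point on the loop's black finger tab, which rises from the cross bar: 18 mm wide across the dock's y, 8 mm thick, 40 mm long. Pinch it across its width from above; it may turn between the fingers. With the loop level this point is 18 mm behind (dock -x) and 25 mm above the bar's centre, and turns with the loop.
- lever_grip (a point): Centre of the red end of the latch lever (38 mm long, 24 mm wide across the dock's y, 9 mm thick), 62 mm from the lever's pivot, which lies at dock x = 55, z = 52 mm. The lever ends 80 mm from the pivot. Flat, this point is at dock x = 117, z = 56 mm.
- lever (a joint): Lever angle, rad: 0 = flat, past centre, pointing along dock +x; 1.57 = upright; to 2.2 leaning over the cassette. Stiff hinge, stays where left. The loop's pivot is on the lever, 20 mm from the lever's pivot, at lever - 0.17 rad above dock +x. With the loop hooked the red end takes a few newtons; centre is at about 0.27 rad, beyond it the lever stays shut.
- loop (a joint): Loop angle relative to the lever, rad; grows as the bar is lifted. The loop's elevation above level, bar towards dock -x, is loop - lever - 0.04. Stiff hinge, stays where left, moved by about 0.4 N at the bar. The loop is raised at first; lever and loop both follow when the tab is carried about.
- tape_roll: Roll of black tape, 62 mm wide, 19 mm high, lying on the bench: leave alone.
- relay_board: Small board with blue relays, 46 x 70 x 20 mm: leave alone.
- meter: Yellow hand multimeter, 170 x 86 x 47 mm: leave alone.
- driver_yellow: Yellow screwdriver, 176 mm long: leave alone.
- heatsink_board: Finned heat sink with a green board, 50 x 78 x 33 mm: leave alone.

How it is judged:
On the way, in this order (a step that is already met when the one before it is completed fails the run):
1. the cassette is in the slot, lying on the bed, against the sprung contacts (within 8 mm of first touch or deeper) (x of cassette_front in the frame of dock above 0.058 m and z of cassette_front in the frame of dock below 0.026 m and y of cassette_front in the frame of dock between -0.006 and 0.006 m and angle between the x axis of cassette_grip and the x axis of dock, either way round below 0.08 rad), for 0.2 s.
2. the loop's bar is down in the keeper's notch, below its lip (z of loop_bar in the frame of keeper_seat between -0.02 and 0.003 m and x of loop_bar in the frame of keeper_seat between -0.012 and 0.004 m), for 0.2 s.
At the end, for the whole second after the job is handed in: The lever lies flat (within 0.1 rad) and still, the loop's bar is in the keeper's notch under the lip (within 5 mm), and the cassette, in the slot, is drawn home against the spring (its front edge at least 69 mm past the slot's mouth) (value of joint lever below 0.1 rad and x of cassette_front in the frame of dock above 0.069 m and z of cassette_front in the frame of dock below 0.026 m and y of cassette_front in the frame of dock between -0.006 and 0.006 m and z of loop_bar in the frame of keeper_seat between -0.02 and 0.003 m and x of loop_bar in the frame of keeper_seat between -0.005 and 0.004 m and velocity of joint lever between -0.05 and 0.05 rad/s); the robot touches nothing.
It fails at once if a bystander on the bench was moved by more than 3 cm (distance of any of tape_roll, relay_board, meter, driver_yellow, heatsink_board from where it was at the start of the episode above 0.03 m).
It also fails if it takes over 64 s, if anything falls off the work surface, if the arm or the gripper's body presses on something with over 40 N, if the wrist force passes 120 N, or if a joint passes its speed limit or range.

### The arm

A 6-joint arm with a two-finger parallel gripper is mounted at the origin on a cart in front of the work surface, level with it; the furniture and walls round the work are solid. World frame = base frame: x ahead of the robot, y to its left, z up, the work surface at z = 0. Lengths are in m, angles in rad, forces in N, time in s.
With the tool pointing down it reaches from about 0.375 to 0.975 m from the base axis. Payload 3.8 kg.
Tool frame: the origin (TCP) lies midway between the tips of the shut fingers; the grasp point (between the pads) lies 19 mm behind it; z points along the fingers, y is the line along which they close (so a half turn about z gives the same grasp; the last joint's range is limited). The gripper opens to 85 mm and grips with 20 to 120 N. Pads are 22 mm wide; open, the fingers measure 114 mm over their backs; the gripper's body (76 mm by 85 mm) begins 54 mm behind the grasp point. The pads swing forward as they close: fully open they stand 13 mm farther back than shut.
Start: joints at [1.288, 0.264, 1.604, -0, 1.274, -0.037], TCP at [0.164, 0.655, 0.231] pointing down, gripper open.
Joint ranges: [-2.63, 2.63], [-0.94, 2.18], [0.31, 2.57], [-1.31, 4.45], [0, 2.66], [-2.55, 2.55]. Speed limits (rad/s): [2.57, 2.57, 3.14, 3.14, 3.14, 3.14].

### API

Orientations are given as a rotation vector (axis times angle).
In Python, from workcell import bot gives the robot as it stands.
- The arm moves only by the tool jog_arm, never from a script. Its argument "motion" is a list of rows, each a list of 5 numbers: the opening, from -1 (shut) to 1 (fully open), then the shift along the tool's x, y, z in mm, then the turn about the tool's z in degrees. In form: [[claw, x, y, z, twist], ...]. A call has 1 to 10 rows; each row shifts and turns the commanded pose from where the row before left it, along the tool's axes as they then stand; what a row does not reach is not made up. A row lasts 1/12 s, in which the tool goes at most 41.7 mm and 7.16 degrees, less where a joint would pass 70% of its speed; a pose out of reach is approached as far as the arm can. A call with a gripper value outside its range is refused whole. The fingers move at their own pace and stop on an object; "force" is the grip in N (left out, the last holds). Time passes only in rows, so rows that do not move let the fingers close. It gives the time, the measured TCP pose, the force, the opening and the grip force at its end, in the units of the state.
- bot.read_state(): the state, without advancing time (a new reading comes with each control period).
- bot.read_camera(name): name is "side" or "top" or "wrist"; returns (picture, depth): 384x512x3 uint8, red, green, blue; 384x512 float32, m along the optical axis (not along the pixel's ray), 0 where there is no reading.
- bot.get_calibration(name): a dict with "vfov" (degrees; the focal length in pixels is half the picture's height over the tangent of half this angle, whatever the lens; pixels are square), "cx", "cy" (the principal point, pixels), "rvec" (rotation vector, rad) and "tvec" (3), from world to camera coordinates, as OpenCV has them; the wrist camera has in their place "tool_from_camera" (4x4, takes a point from camera to tool coordinates, whose origin is the TCP and whose axes are the flange's). Camera axes: x right, y down, z forward; pixel columns grow to the right and rows downward; lengths in m; the calibration is good to about 2 mm. A picture is of the moment at which its call begins: read the wrist's pose just before it. get_calibration takes no time and is no camera call.
- bot.finish_job(): hands the job in; it is judged then, once.
The state is a dict: "time": time; "q": joint angles; "joint_vel": joint speeds; "joint_torque": joint torques, N m; "tool_pos": TCP position; "tcp_rot": TCP orientation; "wrist_force": force on the tool from outside, world axes, zero at the start; "torque": the same for the moment, N m; "width": opening from 0.0 (shut) to 1.0 (fully open); "grip_force": force on a finger pad.
Only numpy, scipy, OpenCV 4.12 (cv2) and the standard library are available. Lean on these libraries where they do the work, as an engineer would, in place of code of your own. Each camera call takes 0.05 s, during which the arm holds its last target. There are 200 camera calls.

## Working session

There is one attempt and no reset: what is moved stays moved. The work goes in short steps, Python scripts to look and compute and a tool call to move; the robot and the scene stay as the last step left them, time stands still between calls to the robot, and variables do not carry over. Pictures are saved under pics/ and viewed, at most 10 in all, crops included, and the job is handed in when it is done.

Besides the shell and the picture viewer there is one more tool, called as name(argument=value, ...), one argument or row to a line, values as JSON. jog_arm: Moves the arm, as the interface text tells. Its arguments: {"type":"object","properties":{"motion":{"type":"array"},"force":{"type":"number"}},"required":["motion"]}

```bash
mkdir -p pics; cat > h.py <<'E'
import numpy as np, cv2
from scipy.spatial.transform import Rotation as R
from workcell import bot
def cal(n):
    c=bot.get_calibration(n); f=192/np.tan(np.radians(c['vfov']/2))
    K=np.array([[f,0,c['cx']],[0,f,c['cy']],[0,0,1]])
    if 'rvec' in c:
        Rm=R.from_rotvec(np.ravel(c['rvec'])).as_matrix(); t=np.ravel(c['tvec'])
        return K,Rm.T,-Rm.T@t          # cam->world
    s=bot.read_state(); Rt=R.from_rotvec(s['tcp_rot']).as_matrix(); M=np.array(c['tool_from_camera'])
    return K,Rt@M[:3,:3],Rt@M[:3,3]+np.array(s['tool_pos'])
def shot(n,save=None):
    C=cal(n); im,d=bot.read_camera(n)
    if save: cv2.imwrite(save,im[:,:,::-1])
    return im,d,C
def ray(C,u,v):
    K,Rw,o=C; return o,Rw@np.linalg.inv(K)@np.array([u,v,1.])
def onz(C,u,v,z):
    o,r=ray(C,u,v); return o+r*(z-o[2])/r[2]
def cloud(C,d):
    K,Rw,o=C; v,u=np.mgrid[:d.shape[0],:d.shape[1]]
    p=np.stack([(u-K[0,2])/K[0,0]*d,(v-K[1,2])/K[1,1]*d,d],-1)
    return p@Rw.T+o
def proj(C,P):
    K,Rw,o=C; p=K@(Rw.T@(np.asarray(P)-o)); return p[:2]/p[2]
E
python3 - <<'E'
from h import *
a=[]
for n in("top","side"):
    im,d,C=shot(n); np.savez(f'{n}.npz',im=im,d=d); a.append(im); print(n,C[2],C[1][:,2],(d>0).mean())
cv2.imwrite('pics/top.png',cv2.resize(a[0],(800,600))[:,:,::-1]);cv2.imwrite('pics/side.png',cv2.resize(a[1],(800,600))[:,:,::-1])
s=bot.read_state();print(s)
E
```

```text
top [ 0.27987061 -0.1673778   1.206941  ] [ 0.22961581 -0.02247387 -0.97302184] 0.9960174560546875
side [ 0.26421619 -1.17092322  0.57710168] [ 0.22047488  0.87519893 -0.43060151] 0.9961954752604166
{'time': 0.1, 'q': array([ 1.28809099e+00,  2.64688769e-01,  1.60526519e+00,  2.41585670e-05,
        1.27371756e+00, -3.68862358e-02]), 'joint_vel': array([-0.00053009, -0.00125743, -0.00247635, -0.00036424, -0.00220598,
       -0.00106077]), 'joint_torque': array([ 2.36224651e-04, -5.16699743e+01, -3.68595994e+01, -1.11350876e-04,
        6.11700467e-03,  1.84974186e-05]), 'tool_pos': array([0.16405723, 0.65405944, 0.23006417]), 'tcp_rot': array([-0.38512778, -3.11753896,  0.00321774]), 'wrist_force': array([-0.20629631,  0.06970243,  0.74244467]), 'torque': array([ 0.02174621,  0.00411169, -0.04700228]), 'grip_force': 0.0, 'width': 0.9992858039729849}
```

View pics/top.png

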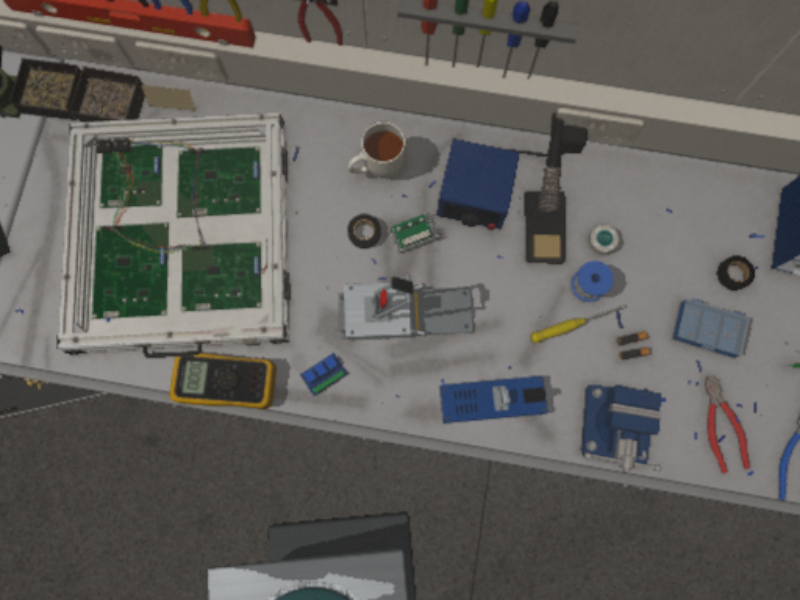

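View pics/side.png

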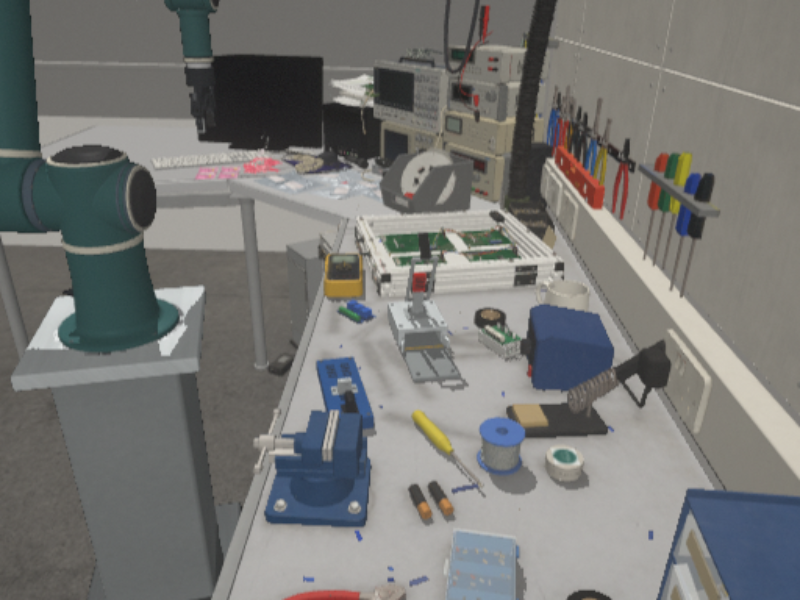

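The top view shows the dock (800x600 pixels) with its mouth near (415,310) and insertion to the left. The cassette is at (440–550, 377–420) with the fin on its right, at (535,395). The lever and loop are raised near (385–400, 290).

```bash
python3 - <<'E'
from h import *
D=np.load('top.npz'); im=D['im'];d=D['d']; C=cal('top'); P=cloud(C,d)
hsv=cv2.cvtColor(im,cv2.COLOR_RGB2HSV)
v,u=np.mgrid[:384,:512]
def box(m): 
    p=P[m][:,:2].astype(np.float32); r=cv2.minAreaRect(p); return r,np.round(cv2.boxPoints(r),4).tolist()
roi=(u>275)&(u<360)&(v>232)&(v<278)
m=roi&(P[...,2]>.014)&(P[...,2]<.034); print('cassette',box(m),np.median(P[m][:,2]))
m=roi&(P[...,2]>.038); print('fin/keeper',m.sum(), P[m&(u>330)].mean(0),P[m&(u>330)].max(0),P[m&(u>330)].min(0), P[m&(u<=330)].mean(0) if (m&(u<=330)).any() else '')
roi=(u>210)&(u<315)&(v>170)&(v<222)
m=roi&(P[...,2]>.036)&(P[...,2]<.047); print('housing',m.sum(),box(m),np.median(P[m][:,2]))
m=roi&(P[...,2]>.004)&(P[...,2]<.013)&(u>262); print('bed',m.sum(),box(m),np.median(P[m][:,2]))
m=roi&(P[...,2]>.05); 
red=m&(hsv[...,1]>150)&((hsv[...,0]<8)|(hsv[...,0]>172)); print('red',red.sum(),P[red].mean(0),P[red].min(0),P[red].max(0))
blk=m&(hsv[...,2]<60); print('blk',blk.sum(),P[blk].mean(0),P[blk].min(0),P[blk].max(0))
print('bench',np.median(P[290:300,150:250][...,2]), np.median(P[225:235,350:400,2]))
E
```

```text
cassette (((0.3815632462501526, -0.3355433940887451), (0.0641375184059143, 0.17759571969509125), 0.12758691608905792), [[0.34929999709129333, -0.2468000054359436], [0.349700003862381, -0.4244000017642975], [0.4138000011444092, -0.4242999851703644], [0.41339999437332153, -0.2467000037431717]]) 0.0226275818932693
fin/keeper 116 [ 0.37174769 -0.3812344   0.15804047] [ 0.38758065 -0.1673778   1.206941  ] [ 0.27987061 -0.41828153  0.03995382] [ 0.36383927 -0.32066918  0.24614193]
housing 1084 (((0.5496317744255066, -0.15346015989780426), (0.11211921274662018, 0.09308825433254242), 86.92252349853516), [[0.5001000165939331, -0.2069000005722046], [0.5931000113487244, -0.211899995803833], [0.5990999937057495, -0.10000000149011612], [0.5062000155448914, -0.0949999988079071]]) 0.042773454299566804
bed 1189 (((0.5503392219543457, -0.28528347611427307), (0.14268532395362854, 0.1423475593328476), 84.66366577148438), [[0.47279998660087585, -0.349700003862381], [0.6146000027656555, -0.3628999888896942], [0.6277999877929688, -0.22089999914169312], [0.4860999882221222, -0.20759999752044678]]) 0.008283874219610299
red 27 [ 0.54552723 -0.1662597   0.12952678] [ 0.53720455 -0.16966682  0.11378822] [ 0.55654766 -0.16272642  0.13393461]
blk 93 [ 0.53985882 -0.19530723  0.22078872] [ 0.27987061 -0.21076396  0.17782225] [ 0.55464702 -0.1673778   1.206941  ]
bench -0.7394908599781626 0.0008267284061691527
```

jog_arm(
  motion=[
    [1,0,0,0,7.1],
    [1,0,0,0,7.1],
    [1,0,0,0,7.1],
    [1,0,0,0,7.1],
    [1,0,0,0,7.1],
    [1,0,0,0,7.1],
    [1,0,0,0,7.1],
    [1,0,0,0,7.1],
    [1,0,0,0,7.1],
    [1,0,0,0,7.1],
  ],
)

```text
time: 0.93
tool_pos: [0.1641, 0.6543, 0.2305]
tcp_rot: [2.131, 2.308, -0.002]
wrist_force: [0.3, -1.1, 0.4]
width: 1.003
grip_force: 0.0
```

jog_arm(
  motion=[
    [1,-10,5,0,4.8],
    [1,-32,25,0,0],
    [1,-32,25,0,0],
    [1,-32,25,0,0],
    [1,-32,25,0,0],
    [1,-32,25,0,0],
    [1,-32,25,0,0],
    [1,-32,25,0,0],
    [1,-32,25,0,0],
    [1,-32,25,0,0],
  ],
)

```text
time: 1.77
tool_pos: [0.3962, 0.3557, 0.2309]
tcp_rot: [-2.219, -2.224, 0.001]
wrist_force: [0.9, -0.5, -0.2]
width: 1.001
grip_force: 0.0
```

jog_arm(
  motion=[
    [1,-35,8,0,0],
    [1,-35,8,0,0],
    [1,-35,5,0,0],
    [1,-35,5,0,0],
    [1,-35,0,0,0],
    [1,-35,0,0,0],
    [1,-35,0,0,0],
    [1,-35,0,0,0],
    [1,-35,0,0,0],
    [1,-35,0,0,0],
  ],
)

```text
time: 2.6
tool_pos: [0.4217, 0.0061, 0.231]
tcp_rot: [-2.219, -2.224, 0.0]
wrist_force: [-0.3, 0.1, 0.2]
width: 1.001
grip_force: 0.0
```

jog_arm(
  motion=[
    [1,-40,0,0,0],
    [1,-40,-4,0,0],
    [1,-40,-4,0,0],
    [1,-40,-4,0,0],
    [1,-40,-4,0,0],
    [1,-40,-4,0,0],
    [1,-40,-4,0,0],
    [1,-40,-4,0,0],
    [1,-30,-6,0,0],
    [1,0,0,0,0],
  ],
)

```text
time: 3.43
tool_pos: [0.3877, -0.3474, 0.2309]
tcp_rot: [2.223, 2.218, -0.004]
wrist_force: [-0.2, 0.4, 0.2]
width: 1.004
grip_force: 0.0
```

```bash
python3 - <<'E'
from h import *
s=bot.read_state(); Rt=R.from_rotvec(s['tcp_rot']).as_matrix(); print(s['tool_pos'],Rt.round(4).tolist())
im,d,C=shot('wrist'); cv2.imwrite('pics/w1.png',im[:,:,::-1]); np.savez('w1.npz',im=im,d=d,o=C[2],Rw=C[1]); print(C[2],C[1][:,2])
P=cloud(C,d)
m=(d>0)&(P[...,2]>.018)&(P[...,2]<.027)&(np.abs(P[...,0]-.38)<.06)&(np.abs(P[...,1]+.335)<.13)
r=cv2.minAreaRect(P[m][:,:2].astype(np.float32));print(m.sum(),r,cv2.boxPoints(r))
m=(d>0)&(P[...,2]>.044)&(P[...,2]<.053)&(np.abs(P[...,0]-.38)<.06)&(np.abs(P[...,1]+.335)<.13)
q=P[m&(P[...,1]<-.375)]; print(len(q)); 
if len(q)>5: r=cv2.minAreaRect(q[:,:2].astype(np.float32));print(r,np.median(q[:,2]))
E
```

```text
[ 0.38773434 -0.34738209  0.23088179] [[0.0024, 1.0, -0.001], [1.0, -0.0024, -0.0023], [-0.0023, -0.001, -1.0]]
[ 0.38772068 -0.27246245  0.37222891] [-0.00284904 -0.29380107 -0.95586234]
5880 ((0.3793926537036896, -0.33465665578842163), (0.06398288905620575, 0.17653308808803558), 0.18589846789836884) [[ 0.347115   -0.24649438]
 [ 0.34768775 -0.42302653]
 [ 0.4116703  -0.42281893]
 [ 0.41109756 -0.24628678]]
187
((0.3798291087150574, -0.40219107270240784), (0.028612766414880753, 0.010614789091050625), 89.62599182128906) 0.04856102110442728
```

View pics/w1.png

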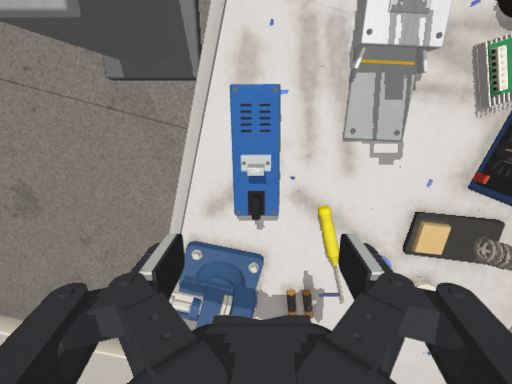

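The wrist view shows the cassette straight, its fin at pixel (256,205), with the vise close behind it. I'll check that clearance before descending.

```bash
python3 - <<'E'
from h import *
D=np.load('top.npz'); P=cloud(cal('top'),D['d']); ok=(D['d']>0)&(np.abs(P[...,0]-.38)<.09)
for y in np.arange(-.40,-.56,-.015):
    m=ok&(P[...,1]<y)&(P[...,1]>y-.015); print(round(y,3),P[m][:,2].max().round(3), P[m][P[m][:,2]>.06][:,0].min(initial=9).round(3))
E
```

```text
-0.4 0.055 9.0
-0.415 0.052 9.0
-0.43 0.009 9.0
-0.445 0.008 9.0
-0.46 0.007 9.0
-0.475 0.025 9.0
-0.49 0.107 0.315
-0.505 0.107 0.29
-0.52 0.108 0.29
-0.535 0.108 0.291
-0.55 0.108 0.29
```

jog_arm(
  motion=[
    [0.3,-30,-4,20,0],
    [0.3,-25,-4,20,-0.3],
    [0.3,0,0,20,0],
    [0.3,0,0,0,0],
  ],
)

```text
time: 3.82
tool_pos: [0.3789, -0.3946, 0.1664]
tcp_rot: [-2.208, -2.222, -0.002]
wrist_force: [-1.1, 0.6, -1.0]
width: 0.65
grip_force: 0.0
```

jog_arm(
  motion=[
    [0.3,0,0,30,0],
    [0.3,0,0,30,0],
    [0.3,0,0,30,0],
    [0.3,0,0,25,0],
    [0.3,0,0,0,0],
    [0.3,0,0,0,0],
  ],
)

```text
time: 4.32
tool_pos: [0.3808, -0.3952, 0.0557]
tcp_rot: [-2.209, -2.228, -0.001]
wrist_force: [-0.1, 0.1, 0.7]
width: 0.652
grip_force: 0.0
```

jog_arm(
  motion=[
    [0.3,-8,-1,10,0],
    [0.3,0,0,10,0],
    [0.3,0,0,8,0],
    [0.3,0,0,0,0],
    [-1,0,0,0,0],
    [-1,0,0,0,0],
    [-1,0,0,0,0],
    [-1,0,0,0,0],
    [-1,0,0,0,0],
    [-1,0,0,0,0],
  ],
  force=60,
)

```text
time: 5.15
tool_pos: [0.3807, -0.4059, 0.029]
tcp_rot: [2.212, 2.229, -0.0]
wrist_force: [-0.1, -1.1, 3.0]
width: 0.124
grip_force: 61.3
```

jog_arm(
  motion=[
    [-1,0,0,-10,0],
    [-1,0,0,-20,0],
    [-1,0,0,-20,0],
    [-1,0,0,-10,0],
    [-1,0,0,0,0],
  ],
)

```text
time: 5.57
tool_pos: [0.3817, -0.4071, 0.0912]
tcp_rot: [2.21, 2.226, -0.001]
wrist_force: [-0.0, 0.1, -2.4]
width: 0.125
grip_force: 60.5
```

```bash
python3 - <<'E'
from h import *
D=np.load('top.npz'); C=cal('top'); P=cloud(C,D['d']); hsv=cv2.cvtColor(D['im'],cv2.COLOR_RGB2HSV)
v,u=np.mgrid[:384,:512]
m=(hsv[...,0]>20)&(hsv[...,0]<34)&(hsv[...,1]>140)&(hsv[...,2]>90)&(u>330)&(u<410)&(v>190)&(v<225)
q=P[m]; print(m.sum(),q.min(0),q.max(0)); print(cv2.boxPoints(cv2.minAreaRect(q[:,:2].astype(np.float32))))
s=bot.read_state(); print(s['tool_pos'],s['wrist_force'],2*np.degrees(np.arctan2(s['tcp_rot'][1],s['tcp_rot'][0])))
im,d,C=shot('wrist'); P=cloud(C,d)
cz=np.median(P[200:210,254:260,2]);print(cz)
b=(cv2.cvtColor(im,cv2.COLOR_RGB2HSV)[...,0]>100)&(cv2.cvtColor(im,cv2.COLOR_RGB2HSV)[...,1]>150)&(P[...,2]>.04)&(P[...,2]<.1)&(np.abs(P[...,0]-.38)<.06)&(np.abs(P[...,1]+.335)<.13)
r=cv2.minAreaRect(P[b][:,:2].astype(np.float32));print(b.sum(),cv2.boxPoints(r),np.percentile(P[b][:,2],[5,50,95]))
A=np.c_[P[b][:,:2]-P[b][:,:2].mean(0),np.ones(b.sum())];print('plane',np.linalg.lstsq(A,P[b][:,2],rcond=None)[0])
E
```

```text
196 [ 0.47283471 -0.51141544  0.00138499] [ 0.50491763 -0.41599331  0.02554643]
[[ 0.4715001  -0.41762424]
 [ 0.4940533  -0.5127975 ]
 [ 0.51035815 -0.50893366]
 [ 0.48780495 -0.41376042]]
[ 0.38167623 -0.40706133  0.09122933] [-0.03453974  0.08650525 -2.44692103] 90.41966777105995
0.0844075629346343
20642 [[ 0.34855914 -0.28253397]
 [ 0.34975523 -0.42283705]
 [ 0.41272533 -0.42230025]
 [ 0.41152924 -0.28199717]] [0.08139282 0.0826204  0.08376071]
plane [ 0.00237819 -0.00762411  0.08260817]
```

```bash
python3 - <<'E'
from h import *
D=np.load('w1.npz'); C=(cal('wrist')[0],D['Rw'],D['o']); im=D['im'];P=cloud(C,D['d'])
a=np.radians(86.88); ex=np.array([np.cos(a),np.sin(a)]); ey=np.array([-ex[1],ex[0]]); O=np.array([.5466,-.2094])
Q=(P[...,:2]-O); X=Q@ex; Y=Q@ey; Z=P[...,2]
m=(D['d']>0)&(abs(Y)<.06)&(Z>.005)&(Z<.012)&(X<-.03)&(X>-.13)
print('bed',m.sum(),'z',np.median(Z[m]),'xmin',np.percentile(X[m],.5))
for x0 in np.arange(-.10,-.03,.015):
    k=m&(abs(X-x0)<.006); print(round(x0,3),Y[k].min(),Y[k].max(),'mid',(Y[k].min()+Y[k].max())/2)
m=(abs(Y)<.06)&(Z>.038)&(Z<.047)&(X>-.02)&(X<.07)
print('hous',m.sum(),np.median(Z[m]),'xmin',np.percentile(X[m],1))
for x0 in np.arange(.004,.06,.008):
    k=m&(abs(X-x0)<.004)
    if k.sum(): print(round(x0,3),k.sum(),Y[k].min(),Y[k].max(),(Y[k].min()+Y[k].max())/2)
m=(abs(Y)<.06)&(Z>.018)&(Z<.034)&(X>-.035)&(X<-.004)
for s in(1,-1):
    k=m&(s*Y>0.02)
    if k.sum(): print('guide',s,k.sum(),X[k].min(),X[k].max(),Y[k].min(),Y[k].max(),Z[k].max())
E
```

```text
bed 3725 z 0.006796274516747858 xmin -0.107779379294884
-0.1 -0.03946093743716836 0.041987199525433894 mid 0.0012631310441327676
-0.085 -0.03870594962266711 0.04228959533428582 mid 0.0017918228558093559
-0.07 -0.03861251977839871 0.04211929578278586 mid 0.0017533880021935733
-0.055 -0.038964059530631215 0.04234595508642387 mid 0.0016909477778963289
-0.04 -0.03823064073326331 0.04212489368477117 mid 0.0019471264757539297
hous 3892 0.04099309326871439 xmin 0.0011886931922684301
0.004 610 -0.043617105350612105 0.04803496164884152 0.002208928149114709
0.012 664 -0.0443410337744683 0.04802494411099303 0.0018419551682623651
0.02 683 -0.04364008351240614 0.04841983174613318 0.002389874116863519
0.028 712 -0.043348467618940505 0.04830744283044192 0.002479487605750709
0.036 754 -0.043044329289644884 0.048672454142974275 0.0028140624266646957
0.044 469 -0.04362628127246753 0.04840077511522715 0.0023872469213798084
guide 1 97 -0.023220128321686906 -0.0043233439270075865 0.03648085728431613 0.046611792633980985 0.02625732918114182
guide -1 120 -0.02231225362640021 -0.004147768393563286 -0.04217298247534967 -0.03279852668942764 0.02602195435614446
```

jog_arm(
  motion=[
    [-1,-5,20,0,0],
    [-1,-5,30,0,0],
    [-1,-5,30,0,0],
    [-1,-6,30,0,0],
    [-1,0,25,0,0],
    [-1,0,18,0,0],
    [-1,0,0,0,3.2],
    [-1,0,0,0,0],
    [-1,0,0,0,0],
  ],
)

```text
time: 6.37
tool_pos: [0.5323, -0.4242, 0.086]
tcp_rot: [-2.27, -2.166, 0.001]
wrist_force: [0.4, -0.1, -3.0]
width: 0.125
grip_force: 60.4
```

```bash
cat >> h.py <<'E'
O=np.array([.5446,-.208]); YAW=87.2
def dock(p,O=O,yaw=YAW):
    a=np.radians(yaw); ex=np.array([np.cos(a),np.sin(a)]); p=np.asarray(p); q=p[...,:2]-O
    return np.concatenate([q@np.c_[ex,[-ex[1],ex[0]]],p[...,2:]],-1)*1000
def tcp():
    s=bot.read_state(); r=s['tcp_rot']; return dock(s['tool_pos']).round(1),'yaw-dock',round((2*np.degrees(np.arctan2(r[1],r[0])))%360-YAW,2),s['wrist_force'].round(1)
E
python3 - <<'E'
from h import *
im,d,C=shot('wrist'); cv2.imwrite('pics/w2.png',im[:,:,::-1]); print(tcp()); Q=dock(cloud(C,d))
h=cv2.cvtColor(im,cv2.COLOR_RGB2HSV)
b=(d>0)&(h[...,0]>100)&(h[...,0]<125)&(h[...,1]>150)&(Q[...,2]>70)&(Q[...,2]<95)&(abs(Q[...,1])<50)
q=Q[b]; print(b.sum(),q.min(0),q.max(0)); 
for x in range(-230,-90,20):
    k=b&(abs(Q[...,0]-x)<6)
    if k.sum(): print(x,Q[k][:,1].min(),Q[k][:,1].max(),(Q[k][:,1].min()+Q[k][:,1].max())/2,np.median(Q[k][:,2]))
E
```

```text
(array([-216.8,    2. ,   86.4]), 'yaw-dock', np.float64(0.09), array([-0.6,  0.2, -3.8]))
20636 [-232.72037318  -28.82976047   74.65030811] [-91.87581017  34.12503067  80.56024886]
-230 -28.736889589016577 33.55577837824775 2.409444394615587 77.82396598538568
-210 -28.63081626318421 33.762512973066954 2.5658483549413713 77.92467573782224
-190 -28.59615835870413 33.69831293363925 2.5510772874675602 77.84622949360133
-170 -28.76176165360486 33.67130632721873 2.4547723368069345 77.85222377009435
-150 -28.82976046721423 33.830628682067875 2.5004341074268233 77.80705665038535
-130 -28.766638375060364 33.92119678231311 2.5772792036263734 77.763456765033
-110 -28.55458765536542 33.980731185129144 2.713071764881862 77.7890202465945
```

jog_arm(
  motion=[
    [-1,0,2.5,15,0],
    [-1,0,0,15,0],
    [-1,0,0,14,0],
    [-1,0,0,0,0],
    [-1,0,0,0,0],
    [-1,0,0,0,0],
  ],
)

```text
time: 6.92
tool_pos: [0.5355, -0.4253, 0.0436]
tcp_rot: [-2.274, -2.166, 0.0]
wrist_force: [0.2, 0.1, -3.1]
width: 0.125
grip_force: 60.4
```

```bash
cat > m.py <<'E'
from h import *
im,d,C=shot('wrist'); print(tcp()); Q=dock(cloud(C,d))
h=cv2.cvtColor(im,cv2.COLOR_RGB2HSV)
b=(d>0)&(h[...,0]>100)&(h[...,0]<125)&(h[...,1]>150)&(Q[...,2]>20)&(Q[...,2]<95)&(abs(Q[...,1])<50)
q=Q[b]; print(b.sum(),np.percentile(q[:,0],.3)); 
for x in range(-220,-50,30):
    k=b&(abs(Q[...,0]-x)<6)
    if k.sum()>50: print(x,Q[k][:,1].min().round(1),Q[k][:,1].max().round(1),((Q[k][:,1].min()+Q[k][:,1].max())/2).round(1),np.median(Q[k][:,2]).round(1))
E
python3 m.py
```

```text
(array([-217.9,   -2.2,   44.5]), 'yaw-dock', np.float64(0.01), array([ 0.7, -0.4, -2.6]))
20607 -229.07137869561265
-220 -32.0 30.3 -0.9 35.5
-190 -32.0 30.3 -0.8 35.4
-160 -32.1 30.4 -0.9 35.3
-130 -32.3 30.4 -0.9 35.3
-100 -32.2 30.4 -0.9 35.2
```

jog_arm(
  motion=[
    [-1,0,-0.9,5,0],
    [-1,0,0,0,0],
    [-1,10,0,0,0],
    [-1,10,0,0,0],
    [-1,10,0,0,0],
    [-1,5,0,0,0],
    [-1,0,0,0,0],
    [-1,0,0,0,0],
  ],
)

```text
time: 7.63
tool_pos: [0.5369, -0.3897, 0.0395]
tcp_rot: [2.273, 2.168, -0.0]
wrist_force: [0.6, -1.1, -2.4]
width: 0.122
grip_force: 60.5
```

```bash
python3 m.py
```

```text
(array([-182.4,   -1.3,   39.5]), 'yaw-dock', np.float64(0.06), array([-0.1, -0. , -4.1]))
20656 -193.4303983723164
-190 -31.6 30.6 -0.5 31.4
-160 -31.6 30.7 -0.4 31.3
-130 -31.7 31.1 -0.3 31.2
-100 -31.7 30.9 -0.4 31.1
-70 -31.8 30.9 -0.4 30.9
```

jog_arm(
  motion=[
    [-1,0,-0.4,1.3,0],
    [-1,8,0,0,0],
    [-1,8,0,0,0],
    [-1,8,0,0,0],
    [-1,8,0,0,0],
    [-1,8,0,0,0],
    [-1,0,0,0,0],
  ],
)

```text
time: 8.27
tool_pos: [0.538, -0.3482, 0.0377]
tcp_rot: [-2.272, -2.167, -0.0]
wrist_force: [-0.6, 0.3, -3.6]
width: 0.123
grip_force: 60.4
```

```bash
python3 m.py
```

```text
(array([-141.3,   -0.5,   37.9]), 'yaw-dock', np.float64(0.1), array([-0. , -0.4, -2.6]))
20615 -151.99166847869478
-130 -30.9 31.7 0.4 29.6
-100 -30.7 31.8 0.5 29.5
-70 -30.7 31.9 0.6 29.5
```

jog_arm(
  motion=[
    [-1,8,0.4,0.3,0],
    [-1,8,0,0,0],
    [-1,8,0,0,0],
    [-1,8,0,0,0],
    [-1,6,0,0,0],
    [-1,3,0,0,0],
    [-1,3,0,0,0],
    [-1,0,0,0,0],
    [-1,0,0,0,0],
  ],
)

```text
time: 9.07
tool_pos: [0.5409, -0.3065, 0.0378]
tcp_rot: [2.274, 2.167, -0.0]
wrist_force: [-0.8, -0.8, -3.3]
width: 0.122
grip_force: 60.5
```

```bash
python3 m.py
```

```text
(array([-98.8,  -1.2,  37.8]), 'yaw-dock', np.float64(0.02), array([-0. ,  0.3, -2.8]))
14836 -111.32609369951899
-100 -31.7 31.0 -0.4 29.6
-70 -31.7 30.8 -0.5 29.6
```

jog_arm(
  motion=[
    [-1,2,0,0.3,0],
    [-1,2,0,0.3,0],
    [-1,1.5,0,0,0],
    [-1,0,0,0,0],
    [-1,0,0,0,0],
    [-1,0,0,0,0],
  ],
)

```text
time: 9.62
tool_pos: [0.5413, -0.3014, 0.0374]
tcp_rot: [2.274, 2.166, -0.0]
wrist_force: [0.4, -1.8, -2.6]
width: 0.128
grip_force: 60.6
```

jog_arm(
  motion=[
    [-1,2,0,0.4,0],
    [-1,1,0,0.3,0],
    [-1,0,0,0,0],
    [-1,0,0,0,0],
    [-1,0,0,0,0],
    [-1,0,0,0,0],
  ],
)

```text
time: 10.12
tool_pos: [0.5418, -0.3002, 0.0374]
tcp_rot: [2.271, 2.165, -0.002]
wrist_force: [-0.9, -6.6, -1.2]
width: 0.126
grip_force: 60.9
```

```bash
python3 m.py
```

```text
(array([-92.2,  -1.6,  37.4]), 'yaw-dock', np.float64(0.05), array([-1.4, -7.2, -0.5]))
13193 -105.57895447454095
-100 -32.2 30.2 -1.0 29.3
-70 -32.1 30.4 -0.9 29.3
```

jog_arm(
  motion=[
    [0,0,0,0,0],
    [0,0,0,0,0],
    [0,0,0,0,0],
    [0,0,0,-10,0],
    [0,0,0,-20,0],
    [0,-10,0,-30,0],
    [0,-20,0,-35,0],
    [0,-20,0,-35,0],
    [0,-20,0,-35,0],
    [0,-20,0,-35,0],
  ],
  force=40,
)

```text
time: 11.0
tool_pos: [0.5367, -0.388, 0.2391]
tcp_rot: [2.274, 2.167, 0.001]
wrist_force: [1.4, 0.3, -0.2]
width: 0.499
grip_force: 0.0
```

```bash
python3 - <<'E'
from h import *
print(tcp()); a=[]
for n in('wrist','side','top'):
    im,d,C=shot(n); np.savez(n+'2.npz',im=im,d=d,K=C[0],Rw=C[1],o=C[2]); a.append(im)
    u,v=proj(C,[.548,-.2,.12]).round().astype(int); print(n,u,v)
    if n!='wrist': a[-1]=cv2.resize(im[max(0,v-55):v+55,max(0,u-65):u+65],(390,330),interpolation=cv2.INTER_CUBIC)
cv2.imwrite('pics/l1.png',np.hstack([a[0][:330,60:460][:, :],a[1]])[:,:,::-1])
Q=dock(cloud(cal('top'),np.load('top2.npz')['d'])); im=np.load('top2.npz')['im']; h=cv2.cvtColor(im,cv2.COLOR_RGB2HSV)
m=(Q[...,2]>60)&(Q[...,2]<300)&(abs(Q[...,1])<45)&(Q[...,0]>-50)&(Q[...,0]<120)
for q,c in zip(Q[m].round(),im[m]): print(q.astype(int).tolist(),c.tolist(),end=';')
E
```

```text
(array([-180.2,   -0.9,  239.1]), 'yaw-dock', np.float64(0.05), array([ 1.4,  0.3, -0.2]))
wrist 265 -39
side 271 183
top 258 189
[6, -24, 177] [123, 121, 118];[4, -23, 179] [131, 131, 130];[2, -24, 176] [122, 123, 122];[11, -24, 167] [123, 121, 118];[9, -23, 171] [117, 118, 117];[6, -22, 175] [126, 128, 127];[4, -21, 176] [143, 147, 145];[2, -22, 175] [123, 127, 125];[28, -10, 211] [111, 108, 105];[26, -10, 210] [95, 92, 88];[23, -9, 213] [81, 78, 76];[21, -9, 214] [87, 85, 83];[19, -9, 213] [93, 90, 87];[16, -26, 153] [103, 102, 99];[13, -23, 163] [123, 123, 120];[11, -22, 167] [127, 130, 129];[9, -20, 171] [127, 130, 129];[6, -19, 175] [131, 134, 133];[4, -18, 179] [147, 150, 149];[2, -19, 177] [128, 130, 130];[28, -7, 212] [94, 92, 90];[26, -7, 213] [60, 58, 58];[23, -6, 215] [50, 48, 50];[21, -7, 213] [49, 49, 49];[19, -8, 210] [51, 51, 51];[16, -9, 206] [64, 65, 62];[14, -10, 201] [83, 84, 84];[12, -10, 200] [92, 94, 93];[9, -19, 165] [99, 102, 103];[7, -16, 177] [106, 108, 108];[4, -15, 180] [140, 142, 142];[2, -16, 176] [130, 132, 132];[28, -5, 213] [93, 90, 87];[26, -5, 213]
[... 7522 characters left out ...]
09];[40, 19, 111] [121, 123, 123];[38, 19, 112] [125, 129, 127];[35, 21, 118] [124, 127, 127];[33, 21, 118] [113, 114, 115];[56, 13, 75] [99, 100, 101];[54, 13, 74] [80, 81, 80];[51, 16, 87] [84, 85, 84];[48, 18, 94] [107, 108, 108];[46, 19, 99] [120, 123, 122];[43, 20, 103] [126, 128, 128];[40, 20, 105] [123, 125, 125];[38, 21, 109] [120, 124, 121];[56, 16, 75] [108, 110, 110];[54, 17, 82] [110, 113, 113];[51, 18, 86] [120, 123, 121];[48, 20, 92] [123, 126, 126];[46, 21, 95] [124, 126, 125];[43, 21, 98] [109, 112, 110];[56, 19, 78] [118, 120, 119];[54, 20, 80] [125, 127, 128];[51, 21, 84] [122, 126, 125];[49, 21, 85] [110, 113, 113];[57, 21, 73] [127, 128, 128];[54, 21, 75] [120, 124, 121];
```

View pics/l1.png

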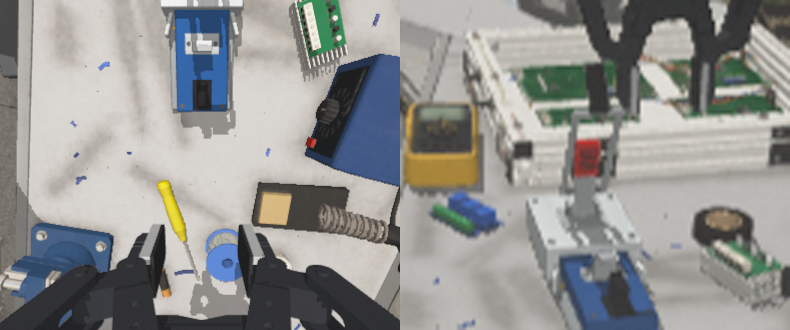

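The crops show the cassette seated in the slot, with the loop and its black tab raised above it, and the red lever leaning slightly back. I'm moving above the tab.

jog_arm(
  motion=[
    [0,30,0,-3,0],
    [0,35,0,-3,0],
    [0,35,0,0,0],
    [0,35,0,0,0],
    [0,30,0,0,0],
    [0,20,0,0,0],
    [0,10,0,0,0],
    [0,0,0,0,0],
    [0,0,0,0,0],
  ],
)

```text
time: 11.9
tool_pos: [0.546, -0.1928, 0.2419]
tcp_rot: [-2.273, -2.168, 0.001]
wrist_force: [0.1, 0.2, 0.0]
width: 0.501
grip_force: 0.0
```

```bash
python3 - <<'E'
from h import *
D=np.load('wrist2.npz');Q=dock(cloud((D['K'],D['Rw'],D['o']),D['d']));h=cv2.cvtColor(D['im'],cv2.COLOR_RGB2HSV)
b=(D['d']>0)&(h[...,0]>100)&(h[...,0]<125)&(h[...,1]>150)&(Q[...,2]>20)&(Q[...,2]<40)&(abs(Q[...,1])<40)&(Q[...,0]>-130)&(Q[...,0]<0)
print('cass x',np.percentile(Q[b][:,0],[.3,1]),'y',np.percentile(Q[b][:,1],[1,99]),'z',np.median(Q[b][:,2]))
b=(Q[...,2]>45)&(Q[...,2]<70)&(abs(Q[...,1])<20)&(Q[...,0]>-110)&(Q[...,0]<-10)
for lo,hi in((-110,-70),(-70,-10)):
    k=Q[b&(Q[...,0]>lo)&(Q[...,0]<hi)]
    if len(k): print('fin/keeper',np.percentile(k,2,0).round(1),np.percentile(k,98,0).round(1))
print(tcp())
im,d,C=shot('wrist'); Q=dock(cloud(C,d)); h=cv2.cvtColor(im,cv2.COLOR_RGB2HSV)
b=(d>0)&(Q[...,2]>165)&(Q[...,2]<235)&(abs(Q[...,1])<16)&(Q[...,0]>-30)&(Q[...,0]<60)
print(b.sum())
for z in range(170,225,6):
    k=Q[b&(abs(Q[...,2]-z)<3)]
    if len(k)>5: print(z,len(k),np.percentile(k[:,0],[5,50,95]).round(1),np.percentile(k[:,1],[2,98]).round(1))
cv2.imwrite('pics/w3.png',im[:,:,::-1])
E
```

```text
cass x [-110.05068572 -108.83176488] y [-30.74920569  29.99629108] z 29.019784499234508
fin/keeper [-106.3   -7.    53.5] [-78.    4.7  58.5]
fin/keeper [-46.3 -11.   50.5] [-36.1   9.   53.7]
(array([ 15.2,  -0.7, 241.9]), 'yaw-dock', np.float64(0.1), array([0.1, 0.2, 0. ]))
752
170 6 [7.5 7.8 8. ] [-15.1  15.4]
176 106 [2.5 5.7 8.1] [-15.9  15.4]
182 80 [-2.3 -0.4  2.1] [-9.   8.4]
188 51 [2.4 4.4 6.7] [-8.7  8. ]
194 55 [ 7.8  9.6 11.6] [-8.4  7.9]
200 67 [11.8 14.2 16.6] [-8.9  8. ]
206 108 [16.8 20.  30. ] [-8.9  8. ]
212 279 [21.8 26.4 29.5] [-8.9  7.7]
```

jog_arm(
  motion=[
    [-0.2,1,0,15,0],
    [-0.2,1,0,15,0],
    [-0.2,0,0,15,0],
    [-0.2,0,0,11,0],
    [-0.2,0,0,0,0],
    [-1,0,0,0,0],
    [-1,0,0,0,0],
    [-1,0,0,0,0],
    [-1,0,0,0,0],
  ],
  force=25,
)

```text
time: 12.7
tool_pos: [0.5463, -0.1914, 0.1866]
tcp_rot: [2.275, 2.167, -0.0]
wrist_force: [-0.7, -0.6, -2.2]
width: 0.209
grip_force: 28.0
```

```bash
python3 - <<'E'
from h import *
print(tcp(),bot.read_state()['width'])
L=np.array([55,52.])
def G(lev,e): 
    P=L+20*np.array([np.cos(lev-.17),np.sin(lev-.17)]); return P+134.3*np.array([-np.cos(e+.187),np.sin(e+.187)]), P+114*np.array([-np.cos(e),np.sin(e)])
for lev,e in [(1.72,1.1),(1.72,.9),(1.72,.7),(1.72,.5),(1.72,.3),(1.72,.1),(1.72,0),(1.72,-.1),(1.72,-.2),(1.72,-.26),(1.5,-.26),(1.3,-.24),(1.2,-.23)]:
    g,b=G(lev,e); print(lev,e,g.round(1),b.round(1))
E
```

```text
(array([ 16.6,  -0.9, 186.6]), 'yaw-dock', np.float64(0.01), array([-0.7, -0.6, -2.2])) 0.20877078208145453
1.72 1.1 [ 17.8 200.9] [  3.7 173.6]
1.72 0.9 [ -7.1 190.9] [-15.4 161.3]
1.72 0.7 [-29.4 176.1] [-31.8 145.4]
1.72 0.5 [-48.4 157.2] [-44.6 126.7]
1.72 0.3 [-63.3 134.8] [-53.5 105.7]
1.72 0.1 [-73.4 110. ] [-58.   83.4]
1.72 0 [-76.5  97. ] [-58.6  72. ]
1.72 -0.1 [-78.4  83.7] [-58.   60.6]
1.72 -0.2 [-78.9  70.2] [-56.3  49.3]
1.72 -0.26 [-78.5  62.2] [-54.8  42.7]
1.5 -0.26 [-74.2  61.6] [-50.4  42.1]
1.3 -0.24 [-70.6  63. ] [-47.2  43. ]
1.2 -0.23 [-68.9  63.4] [-45.7  43.2]
```

jog_arm(
  motion=[
    [-1,-12.5,0,4.5,0],
    [-1,-12.4,0,5.5,0],
    [-1,-11.5,0,7,0],
    [-1,-10.8,0,7.8,0],
    [-1,-10,0,9,0],
    [-1,-9,0,9.9,0],
    [-1,-8,0,10.9,0],
    [-1,-6.9,0,11.5,0],
    [-1,0,0,0,0],
  ],
)

```text
time: 13.45
tool_pos: [0.5424, -0.2765, 0.1195]
tcp_rot: [2.274, 2.163, -0.003]
wrist_force: [-0.9, -2.6, 1.7]
width: 0.2
grip_force: 34.6
```

```bash
python3 -c "
from h import *
print(tcp(),bot.read_state()['width'])"
```

```text
(array([-68.5,  -1.1, 119.5]), 'yaw-dock', np.float64(-0.07), array([-0.9, -2.6,  1.7])) 0.19986958278426448
```

jog_arm(
  motion=[
    [-1,-4,0,12,0],
    [-1,-3,0,12,0],
    [-1,-2,0,12,0],
    [-1,0,0,0,0],
    [-1,0,0,0,0],
  ],
)

```text
time: 13.87
tool_pos: [0.542, -0.2835, 0.0841]
tcp_rot: [2.274, 2.165, -0.002]
wrist_force: [-1.8, -4.0, -1.3]
width: 0.201
grip_force: 35.4
```

```bash
python3 - <<'E'
from h import *
print(tcp(),bot.read_state()['width'])
a=[]
for n in('wrist','side'):
    im,d,C=shot(n); np.savez(n+'3.npz',im=im,d=d,K=C[0],Rw=C[1],o=C[2])
    if n=='side':
        u,v=proj(C,[.545,-.24,.08]).round().astype(int); im=cv2.resize(im[v-60:v+60,u-50:u+50],(320,384),interpolation=cv2.INTER_CUBIC)
    else: im=cv2.resize(im[0:300,106:406],(384,384))
    a.append(im)
cv2.imwrite('pics/l2.png',np.hstack(a)[:,:,::-1])
E
```

```text
(array([-75.5,  -1.1,  84.1]), 'yaw-dock', np.float64(-0.01), array([-1.8, -4. , -1.3])) 0.20055164756480529
```

View pics/l2.png

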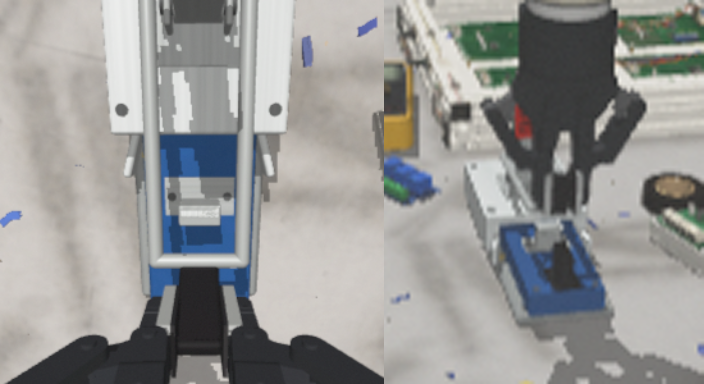

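The wrist view shows the loop's bar at crop row 262, behind the keeper lip at row 215, with the rods on either side of it. I'll measure the heights.

```bash
cat > b.py <<'E'
from h import *
import sys
def prof(f):
    D=np.load(f);Q=dock(cloud((D['K'],D['Rw'],D['o']),D['d']))
    for c in (246,262,268):
        print(c,[tuple(Q[r,c,[0,2]].round(0).astype(int).tolist()) for r in range(150,222,3)])
if __name__=='__main__':
    n=sys.argv[1]; im,d,C=shot('wrist'); np.savez(n,im=im,d=d,K=C[0],Rw=C[1],o=C[2]); prof(n); print(tcp())
E
python3 -c "
from b import *
prof('wrist3.npz')"
```

```text
246 [(-32, 29), (-34, 30), (-36, 31), (-39, 30), (-36, 52), (-38, 52), (-40, 52), (-43, 51), (-44, 53), (-53, 29), (-55, 30), (-58, 29), (-60, 29), (-63, 28), (-65, 28), (-68, 29), (-53, 77), (-54, 79), (-56, 80), (-58, 80), (-80, 29), (-83, 28), (-62, 83), (-63, 85)]
262 [(-32, 30), (-34, 29), (-36, 34), (-36, 46), (-36, 52), (-38, 52), (-40, 54), (-42, 53), (-45, 52), (-53, 28), (-55, 29), (-58, 29), (-61, 27), (-62, 29), (-65, 29), (-67, 29), (-53, 77), (-55, 78), (-55, 81), (-57, 81), (-59, 80), (-60, 82), (-61, 85), (-62, 87)]
268 [(-32, 30), (-34, 30), (-35, 36), (-36, 46), (-36, 52), (-38, 53), (-41, 52), (-43, 51), (-44, 53), (-53, 30), (-55, 28), (-57, 30), (-60, 29), (-62, 29), (-65, 28), (-68, 28), (-53, 77), (-54, 79), (-56, 80), (-57, 81), (-59, 81), (-1, 225), (-61, 84), (-62, 88)]
```

jog_arm(
  motion=[
    [-1,-1,0,7,0],
    [-1,-1,0,7,0],
    [-1,0,0,7,0],
    [-1,0,0,5,0],
    [-1,0,0,3,0],
    [-1,0,0,0,0],
    [-1,0,0,0,0],
  ],
)

```text
time: 14.55
tool_pos: [0.542, -0.2826, 0.055]
tcp_rot: [-2.274, -2.166, -0.001]
wrist_force: [-0.7, -0.7, -0.2]
width: 0.203
grip_force: 35.8
```

```bash
python3 b.py w4.npz
```

```text
246 [(-26, 31), (-28, 30), (-30, 30), (-32, 30), (-34, 30), (-35, 33), (-35, 41), (-35, 49), (-37, 51), (-38, 51), (-40, 53), (-41, 53), (-44, 51), (-45, 52), (-54, 29), (-48, 54), (0, 197), (-51, 57), (-53, 56), (-56, 53), (-57, 56), (-58, 57), (-59, 59), (-59, 63)]
262 [(-26, 30), (-28, 30), (-30, 31), (-32, 29), (-34, 31), (-35, 32), (-35, 41), (-35, 49), (-36, 52), (-39, 50), (-40, 52), (-42, 51), (-43, 52), (-46, 50), (-54, 29), (0, 197), (-49, 56), (-51, 55), (-53, 54), (-55, 55), (-56, 57), (-57, 59), (-58, 60), (-59, 62)]
268 [(-26, 30), (-28, 29), (-30, 30), (-32, 31), (-34, 30), (-35, 33), (-35, 42), (-36, 48), (-37, 51), (-38, 53), (-40, 51), (-42, 52), (-43, 52), (-46, 51), (-55, 28), (-48, 53), (-49, 56), (-51, 56), (-53, 55), (-55, 55), (-56, 56), (-58, 58), (-58, 61), (-59, 62)]
(array([-74.6,  -1.1,  55.1]), 'yaw-dock', np.float64(0.02), array([-0.8, -0.8,  0.4]))
```

jog_arm(
  motion=[
    [-1,-2.5,0,2,0],
    [-1,-1,0,3,0],
    [-1,0,0,3,0],
    [-1,0,0,2,0],
    [-1,0,0,0,0],
    [-1,0,0,0,0],
  ],
)

```text
time: 15.1
tool_pos: [0.5418, -0.2862, 0.0451]
tcp_rot: [-2.274, -2.166, -0.001]
wrist_force: [0.1, 3.9, 1.5]
width: 0.206
grip_force: 35.7
```

```bash
python3 b.py w5.npz
```

```text
246 [(-28, 31), (-30, 32), (-32, 30), (-34, 31), (-35, 31), (-36, 39), (-36, 46), (-36, 51), (-38, 52), (-39, 52), (-41, 52), (-42, 52), (-45, 50), (-46, 51), (-49, 46), (-51, 48), (-52, 48), (-54, 48), (-56, 46), (-58, 47), (-59, 50), (-60, 50), (-61, 52), (-62, 54)]
262 [(-28, 30), (-30, 30), (-32, 31), (-34, 31), (-35, 32), (-35, 42), (-35, 47), (-36, 52), (-37, 52), (-39, 53), (-41, 52), (-43, 52), (-44, 54), (-46, 52), (-49, 46), (-51, 47), (-52, 48), (-54, 48), (-57, 46), (-58, 48), (-59, 49), (-60, 52), (-61, 52), (-62, 55)]
268 [(-28, 30), (-30, 29), (-4, 187), (-34, 30), (-35, 31), (-35, 39), (-35, 48), (-36, 52), (-37, 53), (-39, 51), (-41, 52), (-42, 52), (-44, 51), (-46, 51), (-50, 45), (-51, 47), (-53, 47), (-54, 47), (-56, 47), (-57, 49), (-59, 50), (-60, 52), (-62, 51), (-62, 54)]
(array([-78.3,  -1. ,  45.2]), 'yaw-dock', np.float64(0.02), array([0.2, 4.3, 1.3]))
```

jog_arm(
  motion=[
    [-1,0,0,2,0],
    [-1,0,0,0.5,0],
    [-1,2,0,0,0],
    [-1,2,0,0,0],
    [-1,2,0,0,0],
    [-1,1.5,0,0,0],
    [-1,0,0,0,0],
    [-1,0,0,0,0],
  ],
)

```text
time: 15.82
tool_pos: [0.5422, -0.2795, 0.0426]
tcp_rot: [2.274, 2.167, -0.001]
wrist_force: [-1.0, -4.7, -1.6]
width: 0.202
grip_force: 35.3
```

```bash
python3 b.py w6.npz
```

```text
246 [(-21, 30), (-23, 28), (-25, 30), (-27, 30), (-29, 29), (-30, 30), (-32, 30), (-34, 31), (-35, 31), (-36, 37), (3, 184), (-35, 52), (-37, 51), (-38, 52), (-40, 52), (-42, 51), (-44, 51), (-45, 52), (-50, 43), (-52, 44), (-52, 47), (-54, 47), (-54, 50), (-56, 51)]
262 [(-21, 29), (-23, 29), (-25, 30), (-27, 30), (-28, 30), (-30, 30), (-32, 30), (-34, 31), (-35, 31), (-35, 39), (-36, 44), (-35, 51), (-37, 52), (-38, 52), (-40, 52), (-42, 52), (-43, 53), (-45, 52), (-49, 45), (-51, 45), (-52, 47), (-53, 49), (-54, 50), (-56, 51)]
268 [(-21, 30), (-23, 29), (-25, 30), (-27, 29), (-29, 30), (-30, 30), (-32, 29), (-34, 30), (-35, 32), (-35, 38), (-35, 45), (-35, 51), (-37, 52), (-38, 52), (-40, 51), (-42, 52), (-43, 52), (-45, 52), (-49, 44), (-51, 45), (-52, 48), (-53, 49), (-54, 51), (-55, 52)]
(array([-71.6,  -1.1,  42.7]), 'yaw-dock', np.float64(0.03), array([-1.3, -5.2, -1.4]))
```

jog_arm(
  motion=[
    [0,0,0,0,0],
    [0,0,0,0,0],
    [0,0,0,0,0],
    [0,0,0,-10,0],
    [0,0,0,-25,0],
    [0,0,0,-30,0],
    [0,0,0,-35,0],
    [0,0,0,-30,0],
    [0,0,0,0,0],
    [0,0,0,0,0],
  ],
)

```text
time: 16.7
tool_pos: [0.5442, -0.2799, 0.1768]
tcp_rot: [2.27, 2.163, 0.004]
wrist_force: [-0.8, 0.8, -0.1]
width: 0.502
grip_force: 0.0
```

```bash
python3 - <<'E'
from h import *
print(tcp()); im,d,C=shot('wrist'); Q=dock(cloud(C,d)); cv2.imwrite('pics/w7.png',im[:,:,::-1])
h=cv2.cvtColor(im,cv2.COLOR_RGB2HSV)
red=(d>0)&(h[...,1]>140)&((h[...,0]<8)|(h[...,0]>172))&(abs(Q[...,1])<30)&(Q[...,2]>60)
print('red w',red.sum(),Q[red].min(0) if red.any() else '',Q[red].max(0) if red.any() else '')
v,u=np.mgrid[:384,:512]
k=(abs(Q[...,1])<25)&(Q[...,0]>-75)&(Q[...,0]<-30)&(Q[...,2]>36)
for x in range(-66,-34,2):
    a=k&(abs(Q[...,0]-x)<1)
    for nm,s in(('mid',abs(Q[...,1])<8),('out',(abs(Q[...,1])>13)&(abs(Q[...,1])<17))):
        if (a&s).sum()>2: print(x,nm,np.median(Q[a&s][:,2]).round(1),end=' ')
im,d,C=shot('top'); Q=dock(cloud(C,d)); h=cv2.cvtColor(im,cv2.COLOR_RGB2HSV)
red=(d>0)&(h[...,1]>140)&((h[...,0]<8)|(h[...,0]>172))&(abs(Q[...,1])<30)&(Q[...,2]>60)&(abs(Q[...,0]-60)<90)
print('\nred top',red.sum(),Q[red].min(0) if red.any() else '',Q[red].max(0) if red.any() else '')
E
```

```text
(array([-71.8,  -3.1, 176.8]), 'yaw-dock', np.float64(0.02), array([-0.8,  0.8, -0.1]))
red w 461 [ 61.92384273 -11.200309    95.3026011 ] [ 70.05912319  11.36335522 117.91443079]
-66 mid 64.9 -64 mid 62.1 -62 mid 258.1 -62 out 250.4 -60 mid 263.3 -60 out 255.6 -58 mid 55.4 -56 mid 52.1 -56 out 258.6 -54 mid 49.8 -54 out 259.7 -52 mid 274.2 -52 out 273.5 -50 mid 45.2 -50 out 275.1 -48 mid 44.8 -48 out 45.0 -46 mid 51.5 -46 out 45.6 -44 mid 52.2 -44 out 44.9 -42 mid 51.9 -42 out 44.2 -40 mid 52.2 -38 mid 51.9 -36 mid 50.5 
red top 2 [ 76.20906984 -10.00831751 124.93394348] [ 76.40976849  -5.9017695  130.99408372]
```

View pics/w7.png

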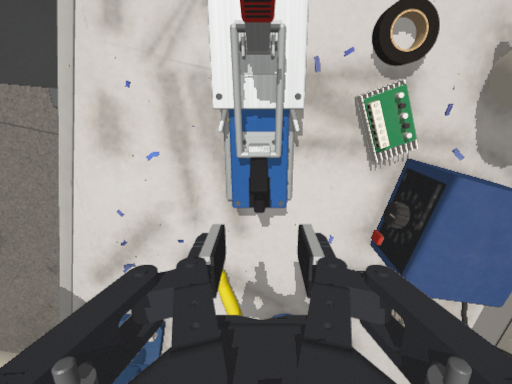

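The view shows the bar hooked behind and under the keeper, with the red lever near 1.25 rad. Next I'll shut the gripper, go behind the lever and push it over.

jog_arm(
  motion=[
    [-1,20,-2,0,0],
    [-1,30,0,0,0],
    [-1,30,0,0,0],
    [-1,27,0,0,0],
    [-1,10,0,0,0],
    [-1,0,0,25,0],
    [-1,0,0,25,0],
    [-1,0,0,15,0],
    [-1,0,0,0,0],
    [-1,0,0,0,0],
  ],
)

```text
time: 17.63
tool_pos: [0.5439, -0.1618, 0.1055]
tcp_rot: [-2.272, -2.164, 0.004]
wrist_force: [0.3, 0.5, 0.7]
width: 0.001
grip_force: 0.0
```

```bash
python3 -c "
from h import *
print(tcp(),bot.read_state()['width'])"
```

```text
(array([ 46.2,   3. , 105.5]), 'yaw-dock', np.float64(0.01), array([0.3, 0.5, 0.7])) 0.0013890718528802365
```

jog_arm(
  motion=[
    [-1,4,2,-8,0],
    [-1,8,0,0,0],
    [-1,6,0,1,0],
    [-1,6,0,2,0],
    [-1,6,0,3,0],
    [-1,6,0,3,0],
    [-1,6,0,4,0],
    [-1,0,0,0,0],
  ],
)

```text
time: 18.3
tool_pos: [0.5492, -0.1189, 0.1018]
tcp_rot: [-2.273, -2.167, 0.001]
wrist_force: [0.6, -0.8, 0.6]
width: 0.001
grip_force: 0.2
```

```bash
python3 -c "
from h import *
print(tcp(),bot.read_state()['width'])"
```

```text
(array([ 89.3,  -0.3, 101.8]), 'yaw-dock', np.float64(0.07), array([ 0.6, -0.8,  0.6])) 0.001494869060984155
```

jog_arm(
  motion=[
    [-1,4,0,6,0],
    [-1,4,0,5,0],
    [-1,4,0,6,0],
    [-1,3,0,6,0],
    [-1,2,0,6,0],
    [-1,0,0,0,0],
  ],
)

```text
time: 18.8
tool_pos: [0.5489, -0.1025, 0.0714]
tcp_rot: [-2.272, -2.165, 0.003]
wrist_force: [-0.7, 0.8, -0.5]
width: -0.001
grip_force: 0.0
```

```bash
python3 - <<'E'
from h import *
print(tcp())
im,d,C=shot('wrist'); Q=dock(cloud(C,d)); h=cv2.cvtColor(im,cv2.COLOR_RGB2HSV)
red=(d>0)&(h[...,1]>140)&((h[...,0]<8)|(h[...,0]>172))&(abs(Q[...,1])<30)&(Q[...,2]>40)&(Q[...,2]<150)
if red.any(): print(red.sum(),np.percentile(Q[red],3,0),np.percentile(Q[red],97,0))
E
```

```text
(array([105.5,   0.9,  71.4]), 'yaw-dock', np.float64(0.04), array([-0.7,  0.8, -0.5]))
1178 [110.88557948 -10.85869989  68.28230854] [132.95957205  10.97914496  73.40025879]
```

jog_arm(
  motion=[
    [-1,2,0,5,0],
    [-1,2,0,5,0],
    [-1,1,0,2,0],
    [-1,0,0,1,0],
    [-1,0,0,0,0],
  ],
)

```text
time: 19.27
tool_pos: [0.5507, -0.0982, 0.0607]
tcp_rot: [-2.274, -2.167, 0.0]
wrist_force: [0.6, 0.6, 0.2]
width: -0.002
grip_force: 0.0
```

```bash
cat > r.py <<'E'
from h import *
print(tcp())
im,d,C=shot('wrist'); Q=dock(cloud(C,d)); h=cv2.cvtColor(im,cv2.COLOR_RGB2HSV); cv2.imwrite('pics/w9.png',im[:,:,::-1])
red=(d>0)&(h[...,1]>140)&((h[...,0]<8)|(h[...,0]>172))&(abs(Q[...,1])<30)&(Q[...,2]>40)&(Q[...,2]<150)
if red.any():
    q=Q[red]; print(red.sum(),np.percentile(q,3,0),np.percentile(q,97,0),np.polyfit(q[:,0],q[:,2],1))
b=(d>0)&(h[...,0]>100)&(h[...,0]<125)&(h[...,1]>150)&(Q[...,2]>20)&(Q[...,2]<40)&(abs(Q[...,1])<40)&(Q[...,0]>-130)&(Q[...,0]<0)
if b.sum()>100: print('cass',b.sum(),np.percentile(Q[b][:,0],[.3,1]),np.median(Q[b][:,2]))
E
python3 r.py
```

```text
(array([110. ,  -0.7,  60.7]), 'yaw-dock', np.float64(0.02), array([0.6, 0.6, 0.2]))
1042 [115.01197185 -10.97775661  55.26945122] [134.88053418  11.0084786   60.67537692] [-0.08573833 69.83468944]
```

jog_arm(
  motion=[
    [-1,0,0,1.5,0],
    [-1,0,0,1.5,0],
    [-1,0,0,0,0],
    [-1,0,0,0,0],
  ],
)

```text
time: 19.65
tool_pos: [0.5514, -0.0985, 0.0602]
tcp_rot: [2.274, 2.166, 0.001]
wrist_force: [-6.3, 1.3, 13.5]
width: 0.001
grip_force: 7.3
```

Pressing gives 13 N against the stop, so the lever is flat. I'll retreat and check.

jog_arm(
  motion=[
    [-1,0,0,-10,0],
    [-1,0,0,-25,0],
    [-1,0,0,-35,0],
    [-1,-30,0,-35,0],
    [-1,-35,0,-35,0],
    [-1,-35,0,-10,0],
    [-1,-35,0,0,0],
    [-1,-35,0,0,0],
    [-1,0,0,0,0],
    [-1,0,0,0,0],
  ],
)

```text
time: 20.48
tool_pos: [0.5428, -0.2617, 0.1991]
tcp_rot: [2.278, 2.163, 0.0]
wrist_force: [0.6, 1.0, 0.0]
width: -0.003
grip_force: 0.0
```

```bash
python3 r.py
```

```text
(array([-53.7,  -0.9, 199.1]), 'yaw-dock', np.float64(-0.18), array([0.6, 1. , 0. ]))
456 [ 97.95899101 -10.62426796  57.28370809] [113.61547982  11.47543688  60.81501722] [1.10642967e-02 5.81435315e+01]
cass 2117 [-103.07291255 -102.68280529] 29.0364724573135
```

View pics/w9.png

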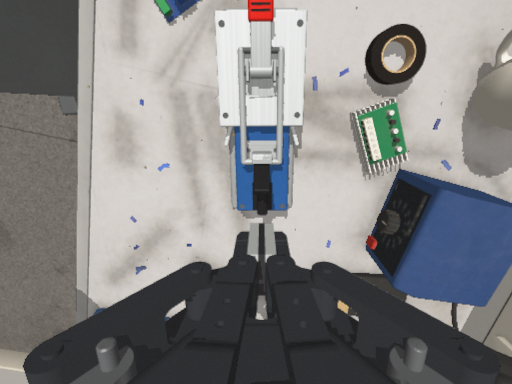

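The lever lies flat (slope 0.01), the bar is hooked, and the cassette has been drawn about 6–7 mm further in. The gripper is clear of everything.

```bash
python3 -c "
from workcell import bot
print(bot.finish_job())"
```

```text
the job is handed in; nothing more can be done
None
```

The cassette is in the slot and drawn home, the loop is hooked over the keeper, the lever lies flat past centre, and the job is handed in at about 21 s; the bystanders were not touched, and the hand-in returned no verdict.

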